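Find the rocking bin lid and press it home

TASK

One of the four grey lids on the row of red stock bins is not clipped down. Press on an end of each lid in turn with a fingertip until you find the one that rocks, then press that lid down in its middle until it is fully home and no longer rocks. Only press: do not pull any lid up, and leave the loose things on and around the tray where they are.

Things in the scene. Friction and masses are not known exactly. Their poses are not given: they have to be found in the camera images.
- tray: Dark grey steel shelf tray fixed on the bench, 270 (x) by 540 mm (y), floor 12 mm above the bench; origin under its centre, x away from the robot, y along the row. Four identical red bins, 160 (x) by 98 mm (y), fixed, stand on it in a row along y, 128 mm apart, centres 35 mm beyond its centre line, each with a grey lid. Its front 80 mm is a ledge with loose things, up to 105 mm above the bench.
- lid_place_1 (a point): Tray point: middle of the top of the lid at place 1 (place 1 at the tray's +y end, 4 at its -y end) when that lid is home; z up, x along the lid's length. Moves with the tray only: tells nothing of how the lid sits. Lids: identical, flat, light grey, 168 mm (x) by 107 mm (y), a thin ring moulded at the middle, a clip halfway along each long side.
- lid_place_2 (a point): Tray point: middle of the top of the lid at place 2 (place 1 at the tray's +y end, 4 at its -y end) when that lid is home; z up, x along the lid's length. Moves with the tray only: tells nothing of how the lid sits. A lid at home rests on the bin's rim, top 95 mm above the bench, and does not give. The loose one stands 4 to 5.5 mm higher on its half-engaged clips.
- lid_place_3 (a point): Tray point: middle of the top of the lid at place 3 (place 1 at the tray's +y end, 4 at its -y end) when that lid is home; z up, x along the lid's length. Moves with the tray only: tells nothing of how the lid sits. Which bin, and so which lid, is at which place changes from run to run.
- lid_place_4 (a point): Tray point: middle of the top of the lid at place 4 (place 1 at the tray's +y end, 4 at its -y end) when that lid is home; z up, x along the lid's length. Moves with the tray only: tells nothing of how the lid sits. The loose lid has to be found by pressing; a push under 20 N on its end (65 mm from the middle) makes it tip but does not seat it.
- seat_a (a joint): Height in m of the one loose lid's middle above home: 0.004 to 0.0055 at first, 0 fully home; grows if the lid is pulled up. At which place this lid is, is not told. A push of 12 to 18 N at its middle (the ring) slides both clips down until the lid stops on the rim, where it stays.
- rock_a (a joint): Tip of the same loose lid about the cross line through its middle, rad: 0 level, + with its far (+x) end down, - with its near end down; at most 0.05 to 0.07 either way, then the end meets the rim. About 3 N on a point 65 mm from the middle tips it fully; it springs level when let go.
- seat_b (a joint): The same height for one of the three sound lids (place not told): 0, home, throughout; grows only if it is pulled up.
- seat_c (a joint): The same height for one of the three sound lids (place not told): 0, home, throughout; grows only if it is pulled up.
- seat_d (a joint): The same height for one of the three sound lids (place not told): 0, home, throughout; grows only if it is pulled up.
- bottle: Loose bystander: small blue plastic bottle with a red cap, 32 mm across, 85 mm high, upright on the tray's front ledge; origin under its centre.
- bolt: Loose bystander: big steel hexagon bolt standing on its head on the tray's front ledge, head 30 mm across flats, shank 20 mm, 92 mm high; origin under its centre.
- nut: Loose bystander: big steel hexagon nut lying flat on the tray's front ledge, 36 mm across flats, 19 mm high; origin under its centre.
- marker: Loose bystander: black marker pen with a red cap, 125 mm long, 12 mm thick, lying on the tray's floor in the gap between the bins at places 2 and 3; origin under its centre, x along it.
- spanner: Loose bystander: steel spanner 190 mm long lying on the bench to the left (+y) of the tray; origin under its middle, x along it.
- carton: Loose bystander: brown carton of screws, 120 x 85 x 60 mm, on the bench to the right (-y) of the tray; origin under its centre.
- tape: Loose bystander: roll of yellow tape lying flat on the bench behind the tray, 84 mm across, 28 mm high; origin under its centre.
- tub: Loose bystander: white tub with a red lid, 72 mm across, 75 mm high, on the bench behind the tray; origin under its centre.

How it is judged:
By the outcome, as a careful person would: the job done as asked, in the order asked, and still so for the second after the job is handed in, with the robot touching nothing.
It also fails if it takes over 51 s, if anything falls off the work surface, if the arm or the gripper's body presses on something with over 40 N, if the wrist force passes 120 N, or if a joint passes its speed limit or range.

ROBOT

A 6-joint arm with a two-finger parallel gripper is mounted at the origin on the work surface. World frame = base frame: x ahead of the robot, y to its left, z up, the work surface at z = 0. Lengths are in m, angles in rad, forces in N, time in s.
With the tool pointing down it reaches from about 0.275 to 0.725 m from the base axis. Payload 5.6 kg.
Tool frame: the origin (TCP) lies on the mounting face of the last link; the fingertips stand 173 mm ahead of it and the grasp point (between the pads) lies 155 mm ahead of it; z points along the fingers, y is the line along which they close (so a half turn about z gives the same grasp; the last joint's range is limited). The gripper opens to 85 mm and grips with 20 to 120 N. Pads are 22 mm wide; open, the fingers measure 114 mm over their backs; the gripper's body (76 mm by 85 mm) begins 54 mm behind the grasp point. The pads swing forward as they close: fully open they stand 13 mm farther back than shut.
Start: joints at [-0.907, 0.255, 0.108, 0, -1.424, -0.285], TCP at [0.203, -0.511, 0.405] pointing down, gripper open.
Joint ranges: [-2.95, 2.95], [-1.21, 1.97], [-1.09, 1.5], [-2.87, 1.71], [-2.94, -0.07], [-3.05, 3.05]. Speed limits (rad/s): [2.57, 2.57, 3.14, 3.14, 3.14, 3.14].

INTERFACE

Orientations are given as a unit quaternion [x, y, z, w].
In Python, from bench import * gives the robot as it stands. The module is installed in compiled form; this text tells all that it offers.
- The arm moves only by the tool servo_tool, never from a script. Its argument "commands" is a list of rows, each an object with "rotation": the turn, a rotation vector about the tool's x, y, z in rad, a list of three; "offset": the shift along the tool's x, y, z in m, a list of three; "hand": the opening in per cent of the stroke, from 0 (shut) to 100 (fully open). In form: [{"rotation": [ax, ay, az], "offset": [dx, dy, dz], "hand": hand}, ...]. A call has 1 to 8 rows; each row shifts and turns the commanded pose from where the row before left it, along the tool's axes as they then stand; what a row does not reach is not made up. A row lasts 1/10 s, in which the tool goes at most 50 mm and 8.59 degrees, less where a joint would pass 70% of its speed; a pose out of reach is approached as far as the arm can. A call with a gripper value outside its range is refused whole. The fingers move at their own pace and stop on an object; "squeeze" is the grip in N (left out, the last holds). Time passes only in rows, so rows that do not move let the fingers close. It gives the time, the measured TCP pose, the force, the opening and the grip force at its end, in the units of the state.
- read_state(): the state, without advancing time (a new reading comes with each control period).
- grab_frame(name): name is "scene" or "top"; returns the picture (420x560x3 uint8, blue, green, red); there is no depth.
- camera_info(name): a dict with "fov_y" (degrees; the focal length in pixels is half the picture's height over the tangent of half this angle, whatever the lens; pixels are square), "cx", "cy" (the principal point, pixels), "view" (4x4, takes a point from world to camera coordinates). Camera axes: x right, y down, z forward; pixel columns grow to the right and rows downward; lengths in m; the calibration is good to about 2 mm. A picture is of the moment at which its call begins. camera_info takes no time and is no camera call.
- hand_in(): hands the job in; it is judged then, once.
The state is a dict: "time": time; "joints": joint angles; "qvel": joint speeds; "joint_torque": joint torques, N m; "position": TCP position; "orientation": TCP orientation; "force": force on the tool from outside, world axes, zero at the start; "moment": the same for the moment, N m; "opening": opening from 0.0 (shut) to 1.0 (fully open); "finger_force": force on a finger pad.
Only numpy, scipy, OpenCV 4.12 (cv2) and the standard library are available. Lean on these libraries where they do the work, as an engineer would, in place of code of your own. Each camera call takes 0.05 s, during which the arm holds its last target. There are 200 camera calls.

## Working session

There is one attempt and no reset: what is moved stays moved. The work goes in short steps, Python scripts to look and compute and a tool call to move; the robot and the scene stay as the last step left them, time stands still between calls to the robot, and variables do not carry over. Pictures are saved under pics/ and viewed, at most 10 in all, crops included, and the job is handed in when it is done.

Besides the shell and the picture viewer there is one more tool, called as name(argument=value, ...) on one line, values as JSON. servo_tool: Moves the arm, as the interface text tells. Its arguments: {"type":"object","properties":{"commands":{"type":"array","items":{"type":"object","properties":{"rotation":{"type":"array","items":{"type":"number"}},"offset":{"type":"array","items":{"type":"number"}},"hand":{"type":"number"}}}},"squeeze":{"type":"number"}},"required":["commands"]}

```bash
mkdir -p pics; python3 - <<'E'
from bench import *
import cv2
for n in("scene","top"):
    cv2.imwrite(f"pics/{n}0.png",grab_frame(n)); c=camera_info(n); print(n,c)
s=read_state();print({k:s[k] for k in("time","position","orientation","force","opening")})
E
```

```text
scene {'fov_y': 46.80309091214063, 'cx': 282.6201271833395, 'cy': 213.3922727239523, 'view': array([[-0.69413768,  0.71976017, -0.01087092,  0.39230803],
       [ 0.61810472,  0.58822489, -0.52147678, -0.30071658],
       [-0.36894367, -0.36869605, -0.85319622,  1.90757597],
       [ 0.        ,  0.        ,  0.        ,  1.        ]])}
top {'fov_y': 52.0239657100034, 'cx': 282.98867257254864, 'cy': 208.25205801625506, 'view': array([[-0.01521567, -0.99987673, -0.00387484,  0.01932632],
       [-0.99864412,  0.01538963, -0.04973012,  0.57263624],
       [ 0.04978362,  0.00311291, -0.99875518,  1.70915341],
       [ 0.        ,  0.        ,  0.        ,  1.        ]])}
{'time': 0.1, 'position': array([ 0.20339129, -0.51086404,  0.40390983]), 'orientation': array([-1.88234363e-01,  9.82123801e-01,  7.92331474e-04, -1.88798529e-04]), 'force': array([-0.17368912, -0.37332742, -0.03815703]), 'opening': 1.001445101796719}
```

View pics/top0.png

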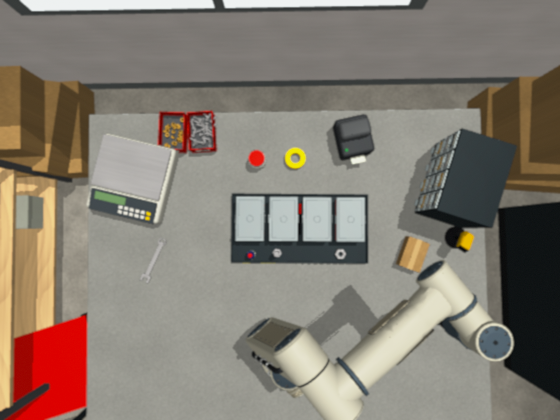

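View pics/scene0.png

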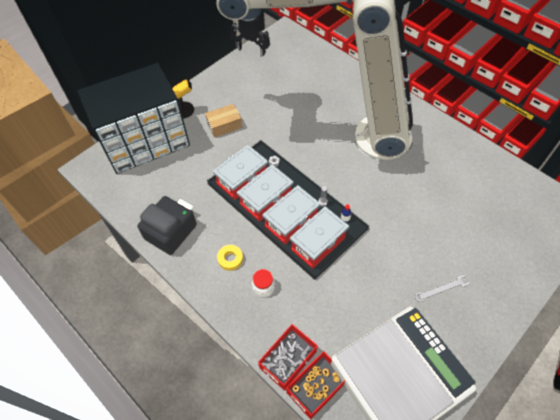

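The top view shows four lids at about (250,219), (284,219), (317,219) and (350,219). The bottle, bolt and nut are on the front ledge near (251,255), (277,254) and (340,254).

```bash
cat > h.py <<'E'
import numpy as np, cv2
from bench import *
def ray(n,u,v,z):
    c=camera_info(n);f=210/np.tan(np.radians(c["fov_y"])/2)
    V=np.array(c["view"]);R=V[:3,:3];o=-R.T@V[:3,3]
    d=R.T@np.array([(u-c["cx"])/f,(v-c["cy"])/f,1]);return o+d*(z-o[2])/d[2]
E
python3 - <<'E'
from h import *
for n in("top","scene"):
    im=cv2.imread(f"pics/{n}0.png").astype(int)
    print(n, im[219,258] if n=="top" else im[205,290], im[300,200])
    b,g,r=im[...,0],im[...,1],im[...,2]
    m=((b-r>=6)&(g>165)).astype(np.uint8)
    m=cv2.morphologyEx(m,cv2.MORPH_CLOSE,np.ones((3,3)))
    for c in cv2.findContours(m,cv2.RETR_EXTERNAL,cv2.CHAIN_APPROX_NONE)[0]:
        a=cv2.contourArea(c)
        if 400<a<4000:
            q=cv2.minAreaRect(c); print(a,np.round(q[0],1),np.round(q[1],1),round(q[2],1),ray(n,*q[0],.095).round(4))
for n,u,v,z in(("top",251,255,.09),("top",277,253,.1),("top",340,254,.03),("scene",347,210,.09),("scene",323,187,.105)): print(n,u,v,ray(n,u,v,z).round(3))
im=cv2.imread("pics/top0.png")[180:275,220:380]
cv2.imwrite("pics/c.png",cv2.resize(im,None,fx=5,fy=5,interpolation=cv2.INTER_CUBIC))
E
```

```text
top [195 197 187] [147 156 157]
1092.5 [350.5 219. ] [42. 27.] 90.0 [ 0.5239 -0.2463  0.095 ]
1098.5 [316.5 219. ] [42. 27.] 90.0 [ 0.5259 -0.1168  0.095 ]
1135.5 [283.  218.5] [43. 28.] 90.0 [0.5297 0.0109 0.095 ]
1113.5 [249.5 218.5] [43. 27.] 90.0 [0.5317 0.1386 0.095 ]
scene [216 212 204] [188 192 194]
1422.5 [319.2 232.2] [31.8 50.3] 46.6 [0.5348 0.1375 0.095 ]
1292.5 [291.5 209. ] [30.1 49.9] 47.3 [0.5324 0.0112 0.095 ]
2293.5 [252.5 176.5] [66.8 45.3] 41.1 [ 0.529  -0.1799  0.095 ]
top 251 255 [0.393 0.135 0.09 ]
top 277 253 [0.399 0.036 0.1  ]
top 340 254 [ 0.388 -0.212  0.03 ]
scene 347 210 [0.405 0.147 0.09 ]
scene 323 187 [0.398 0.032 0.105]
```

View pics/c.png

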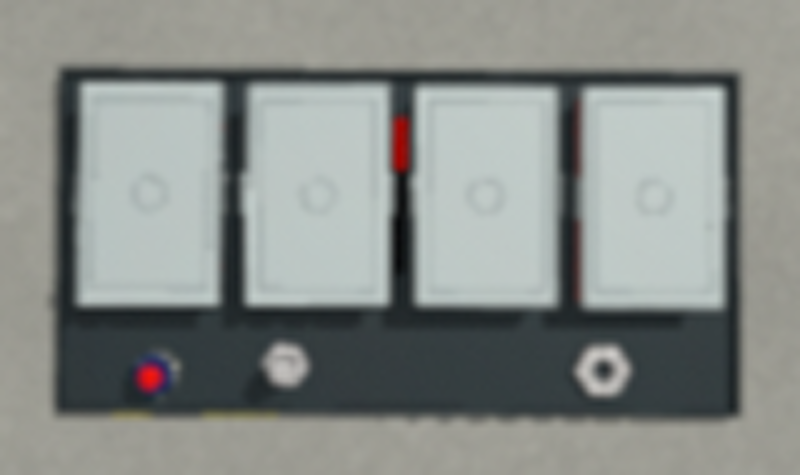

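The crop confirms the rings at the lid centres. The near ledge is cluttered, so I'll press the far (+x) ends. First I align the tool with the world axes and head for place 4.

servo_tool(commands=[{"rotation": [0, 0, 0.126], "offset": [0, 0, 0], "hand": 0}, {"rotation": [0, 0, 0.126], "offset": [0, 0, 0], "hand": 0}, {"rotation": [0, 0, 0.126], "offset": [0, 0, 0], "hand": 0}, {"rotation": [0, 0, 0], "offset": [-0.03, 0.03, 0], "hand": 0}, {"rotation": [0, 0, 0], "offset": [-0.03, 0.03, 0], "hand": 0}, {"rotation": [0, 0, 0], "offset": [-0.03, 0.03, 0], "hand": 0}, {"rotation": [0, 0, 0], "offset": [-0.03, 0.03, 0], "hand": 0}, {"rotation": [0, 0, 0], "offset": [-0.03, 0.03, 0], "hand": 0}], squeeze=20)

```text
time: 0.9
position: [0.3541, -0.3594, 0.4044]
orientation: [-0.0, 1.0, 0.0, -0.0]
force: [1.1, 0.2, -0.6]
opening: -0.0
finger_force: 0.0
```

servo_tool(commands=[{"rotation": [0, 0, 0], "offset": [-0.03, 0.0143, 0], "hand": 0}, {"rotation": [0, 0, 0], "offset": [-0.03, 0.0143, 0], "hand": 0}, {"rotation": [0, 0, 0], "offset": [-0.03, 0.0143, 0], "hand": 0}, {"rotation": [0, 0, 0], "offset": [-0.03, 0.0143, 0], "hand": 0}, {"rotation": [0, 0, 0], "offset": [-0.03, 0.0143, 0], "hand": 0}, {"rotation": [0, 0, 0], "offset": [-0.03, 0.0143, 0], "hand": 0}, {"rotation": [0, 0, 0], "offset": [-0.03, 0.0143, 0], "hand": 0}, {"rotation": [0, 0, 0], "offset": [-0.027, 0.0143, 0], "hand": 0}])

```text
time: 1.7
position: [0.5915, -0.2454, 0.4039]
orientation: [-0.001, 1.0, 0.0, -0.001]
force: [0.4, 0.5, 0.9]
opening: -0.002
finger_force: 0.0
```

servo_tool(commands=[{"rotation": [0, 0, 0], "offset": [0, 0, 0.03], "hand": 0}, {"rotation": [0, 0, 0], "offset": [0, 0, 0.03], "hand": 0}, {"rotation": [0, 0, 0], "offset": [0, 0, 0.03], "hand": 0}, {"rotation": [0, 0, 0], "offset": [0, 0, 0.02], "hand": 0}, {"rotation": [0, 0, 0], "offset": [0, 0, 0.008], "hand": 0}, {"rotation": [0, 0, 0], "offset": [0, 0, 0], "hand": 0}])

```text
time: 2.3
position: [0.59, -0.2462, 0.2854]
orientation: [-0.0, 1.0, 0.0, -0.001]
force: [0.7, -0.2, 0.3]
opening: 0.001
finger_force: 0.0
```

```bash
python3 - <<'E'
from h import *
im=grab_frame("scene"); print(read_state()["position"])
cv2.imwrite("pics/s1.png",cv2.resize(im[120:290,180:400],None,fx=3.4,fy=3.4,interpolation=cv2.INTER_CUBIC))
E
```

```text
[ 0.59033243 -0.24641748  0.28696074]
```

View pics/s1.png

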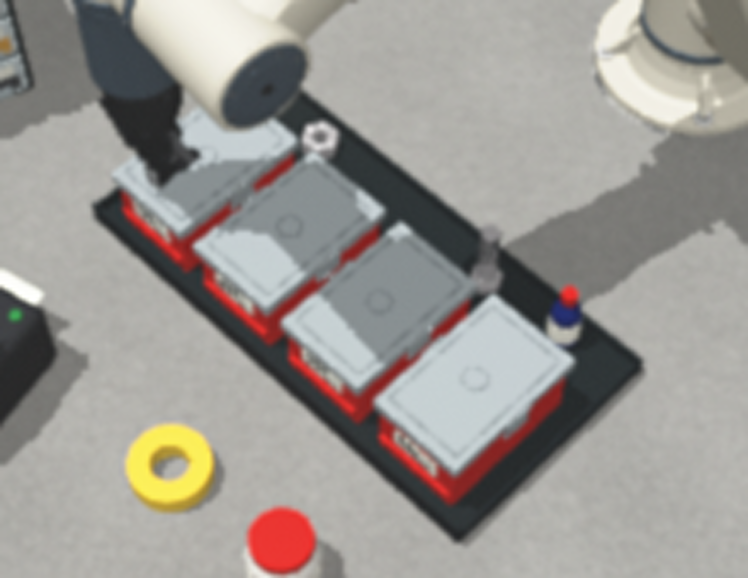

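The fingertip is above the far end of lid 4 (crop about (165,175)). I'll lower it in small steps.

servo_tool(commands=[{"rotation": [0, 0, 0], "offset": [0, 0, 0.009], "hand": 0}, {"rotation": [0, 0, 0], "offset": [0, 0, 0.003], "hand": 0}, {"rotation": [0, 0, 0], "offset": [0, 0, 0.001], "hand": 0}, {"rotation": [0, 0, 0], "offset": [0, 0, 0], "hand": 0}])

```text
time: 2.75
position: [0.5902, -0.2463, 0.2738]
orientation: [-0.0, 1.0, -0.0, 0.0]
force: [-0.4, -0.1, -0.1]
opening: 0.001
finger_force: 0.0
```

servo_tool(commands=[{"rotation": [0, 0, 0], "offset": [0, 0, 0.001], "hand": 0}, {"rotation": [0, 0, 0], "offset": [0, 0, 0.001], "hand": 0}, {"rotation": [0, 0, 0], "offset": [0, 0, 0], "hand": 0}])

```text
time: 3.05
position: [0.5902, -0.2463, 0.2716]
orientation: [-0.0, 1.0, 0.0, -0.0]
force: [0.6, -0.3, 0.0]
opening: -0.002
finger_force: 0.0
```

servo_tool(commands=[{"rotation": [0, 0, 0], "offset": [0, 0, 0.001], "hand": 0}, {"rotation": [0, 0, 0], "offset": [0, 0, 0.001], "hand": 0}, {"rotation": [0, 0, 0], "offset": [0, 0, 0], "hand": 0}])

```text
time: 3.35
position: [0.5901, -0.2463, 0.2695]
orientation: [-0.0, 1.0, 0.0, -0.0]
force: [-0.6, 0.1, 0.2]
opening: -0.005
finger_force: 0.0
```

servo_tool(commands=[{"rotation": [0, 0, 0], "offset": [0, 0, 0.001], "hand": 0}, {"rotation": [0, 0, 0], "offset": [0, 0, 0.0005], "hand": 0}, {"rotation": [0, 0, 0], "offset": [0, 0, 0], "hand": 0}])

```text
time: 3.65
position: [0.5902, -0.2463, 0.2685]
orientation: [-0.0, 1.0, -0.0, 0.0]
force: [-0.3, 1.4, 2.6]
opening: -0.004
finger_force: 1.2
```

servo_tool(commands=[{"rotation": [0, 0, 0], "offset": [0, 0, 0.0005], "hand": 0}, {"rotation": [0, 0, 0], "offset": [0, 0, 0.0], "hand": 0}])

```text
time: 3.85
position: [0.5902, -0.2463, 0.2685]
orientation: [-0.0, 1.0, -0.0, 0.0]
force: [-1.4, 0.8, 5.0]
opening: 0.003
finger_force: 2.6
```

servo_tool(commands=[{"rotation": [0, 0, 0], "offset": [0, 0, 0.0007], "hand": 0}, {"rotation": [0, 0, 0], "offset": [0, 0, 0.0], "hand": 0}])

```text
time: 4.05
position: [0.5901, -0.2462, 0.2685]
orientation: [-0.001, 1.0, -0.0, 0.001]
force: [-2.3, 2.8, 8.0]
opening: 0.003
finger_force: 4.1
```

servo_tool(commands=[{"rotation": [0, 0, 0], "offset": [0, 0, -0.0107], "hand": 0}, {"rotation": [0, 0, 0], "offset": [0, 0, -0.015], "hand": 0}, {"rotation": [0, 0, 0], "offset": [-0.001, 0.032, 0], "hand": 0}, {"rotation": [0, 0, 0], "offset": [-0.001, 0.032, 0], "hand": 0}, {"rotation": [0, 0, 0], "offset": [0, 0.032, 0], "hand": 0}, {"rotation": [0, 0, 0], "offset": [0, 0.032, 0], "hand": 0}, {"rotation": [0, 0, 0], "offset": [0, 0, 0.015], "hand": 0}, {"rotation": [0, 0, 0], "offset": [0, 0, 0], "hand": 0}])

```text
time: 4.85
position: [0.5916, -0.1173, 0.2763]
orientation: [-0.001, 1.0, 0.0, -0.002]
force: [0.7, 0.2, -0.1]
opening: -0.001
finger_force: 0.0
```

Lid 4 doesn't give at 8 N, so it's sound. Next is lid 3.

servo_tool(commands=[{"rotation": [0, 0, 0], "offset": [0, 0, 0.002], "hand": 0}, {"rotation": [0, 0, 0], "offset": [0, 0, 0.001], "hand": 0}, {"rotation": [0, 0, 0], "offset": [0, 0, 0.001], "hand": 0}, {"rotation": [0, 0, 0], "offset": [0, 0, 0], "hand": 0}])

```text
time: 5.25
position: [0.5921, -0.1188, 0.2738]
orientation: [-0.0, 1.0, -0.0, 0.0]
force: [-0.1, -0.5, -0.0]
opening: -0.003
finger_force: 0.0
```

servo_tool(commands=[{"rotation": [0, 0, 0], "offset": [0, 0, 0.001], "hand": 0}, {"rotation": [0, 0, 0], "offset": [0, 0, 0.001], "hand": 0}, {"rotation": [0, 0, 0], "offset": [0, 0, 0], "hand": 0}])

```text
time: 5.55
position: [0.592, -0.1184, 0.2715]
orientation: [-0.0, 1.0, 0.0, -0.0]
force: [-0.1, -0.0, 0.2]
opening: -0.001
finger_force: 0.0
```

servo_tool(commands=[{"rotation": [0, 0, 0], "offset": [0, 0, 0.001], "hand": 0}, {"rotation": [0, 0, 0], "offset": [0, 0, 0.001], "hand": 0}, {"rotation": [0, 0, 0], "offset": [0, 0, 0], "hand": 0}])

```text
time: 5.85
position: [0.592, -0.1183, 0.2695]
orientation: [-0.0, 1.0, 0.0, -0.0]
force: [0.5, 0.2, -0.8]
opening: -0.001
finger_force: 0.0
```

servo_tool(commands=[{"rotation": [0, 0, 0], "offset": [0, 0, 0.001], "hand": 0}, {"rotation": [0, 0, 0], "offset": [0, 0, 0.001], "hand": 0}, {"rotation": [0, 0, 0], "offset": [0, 0, 0], "hand": 0}])

```text
time: 6.15
position: [0.5921, -0.1182, 0.2685]
orientation: [-0.001, 1.0, -0.0, 0.0]
force: [-2.3, 1.8, 4.6]
opening: 0.002
finger_force: 2.4
```

servo_tool(commands=[{"rotation": [0, 0, 0], "offset": [0, 0, 0.0007], "hand": 0}, {"rotation": [0, 0, 0], "offset": [0, 0, 0], "hand": 0}])

```text
time: 6.35
position: [0.592, -0.1182, 0.2684]
orientation: [-0.001, 1.0, -0.0, 0.001]
force: [-3.1, 1.3, 8.6]
opening: 0.002
finger_force: 4.3
```

Lid 3 is sound too. On to lid 2.

servo_tool(commands=[{"rotation": [0, 0, 0], "offset": [0, 0, -0.0107], "hand": 0}, {"rotation": [0, 0, 0], "offset": [0, 0, -0.015], "hand": 0}, {"rotation": [0, 0, 0], "offset": [-0.001, 0.032, 0], "hand": 0}, {"rotation": [0, 0, 0], "offset": [-0.001, 0.032, 0], "hand": 0}, {"rotation": [0, 0, 0], "offset": [-0.001, 0.032, 0], "hand": 0}, {"rotation": [0, 0, 0], "offset": [0, 0.032, 0], "hand": 0}, {"rotation": [0, 0, 0], "offset": [0, 0, 0.015], "hand": 0}, {"rotation": [0, 0, 0], "offset": [0, 0, 0.001], "hand": 0}])

```text
time: 7.15
position: [0.5945, 0.0106, 0.2753]
orientation: [-0.001, 1.0, -0.0, -0.001]
force: [0.0, -0.0, -0.6]
opening: 0.0
finger_force: 0.0
```

servo_tool(commands=[{"rotation": [0, 0, 0], "offset": [0, 0, 0.001], "hand": 0}, {"rotation": [0, 0, 0], "offset": [0, 0, 0.001], "hand": 0}, {"rotation": [0, 0, 0], "offset": [0, 0, 0.001], "hand": 0}, {"rotation": [0, 0, 0], "offset": [0, 0, 0], "hand": 0}])

```text
time: 7.55
position: [0.5951, 0.0092, 0.2739]
orientation: [-0.0, 1.0, 0.0, 0.0]
force: [-0.6, 0.2, -0.1]
opening: 0.0
finger_force: 0.0
```

servo_tool(commands=[{"rotation": [0, 0, 0], "offset": [0, 0, 0.001], "hand": 0}, {"rotation": [0, 0, 0], "offset": [0, 0, 0.001], "hand": 0}, {"rotation": [0, 0, 0], "offset": [0, 0, 0], "hand": 0}])

```text
time: 7.85
position: [0.5949, 0.0096, 0.2715]
orientation: [-0.0, 1.0, -0.0, -0.0]
force: [0.1, 0.1, 0.2]
opening: 0.0
finger_force: 0.0
```

servo_tool(commands=[{"rotation": [0, 0, 0], "offset": [0, 0, 0.001], "hand": 0}, {"rotation": [0, 0, 0], "offset": [0, 0, 0.001], "hand": 0}, {"rotation": [0, 0, 0], "offset": [0, 0, 0], "hand": 0}])

```text
time: 8.15
position: [0.5949, 0.0097, 0.2694]
orientation: [-0.0, 1.0, -0.0, -0.0]
force: [0.9, 0.0, 0.0]
opening: -0.001
finger_force: 0.0
```

servo_tool(commands=[{"rotation": [0, 0, 0], "offset": [0, 0, 0.001], "hand": 0}, {"rotation": [0, 0, 0], "offset": [0, 0, 0.001], "hand": 0}, {"rotation": [0, 0, 0], "offset": [0, 0, 0], "hand": 0}])

```text
time: 8.45
position: [0.595, 0.0098, 0.2685]
orientation: [-0.001, 1.0, -0.0, 0.0]
force: [-2.6, -0.0, 4.4]
opening: 0.0
finger_force: 2.3
```

servo_tool(commands=[{"rotation": [0, 0, 0], "offset": [0, 0, 0.0007], "hand": 0}, {"rotation": [0, 0, 0], "offset": [0, 0, 0], "hand": 0}])

```text
time: 8.65
position: [0.595, 0.0097, 0.2684]
orientation: [-0.001, 1.0, -0.0, 0.001]
force: [-3.0, 0.5, 9.0]
opening: 0.001
finger_force: 4.3
```

servo_tool(commands=[{"rotation": [0, 0, 0], "offset": [0, 0, -0.0107], "hand": 0}, {"rotation": [0, 0, 0], "offset": [0, 0, -0.015], "hand": 0}, {"rotation": [0, 0, 0], "offset": [-0.001, 0.032, 0], "hand": 0}, {"rotation": [0, 0, 0], "offset": [-0.001, 0.032, 0], "hand": 0}, {"rotation": [0, 0, 0], "offset": [0, 0.032, 0], "hand": 0}, {"rotation": [0, 0, 0], "offset": [0, 0.032, 0], "hand": 0}, {"rotation": [0, 0, 0], "offset": [0, 0, 0.015], "hand": 0}, {"rotation": [0, 0, 0], "offset": [0, 0, 0.001], "hand": 0}])

```text
time: 9.45
position: [0.5963, 0.1385, 0.2751]
orientation: [-0.001, 1.0, -0.0, -0.002]
force: [-0.9, -0.7, -0.8]
opening: -0.003
finger_force: 0.0
```

servo_tool(commands=[{"rotation": [0, 0, 0], "offset": [0, 0, 0.001], "hand": 0}, {"rotation": [0, 0, 0], "offset": [0, 0, 0.001], "hand": 0}, {"rotation": [0, 0, 0], "offset": [0, 0, 0.001], "hand": 0}, {"rotation": [0, 0, 0], "offset": [0, 0, 0], "hand": 0}])

```text
time: 9.85
position: [0.597, 0.1372, 0.274]
orientation: [-0.0, 1.0, 0.0, 0.0]
force: [0.2, 0.2, -1.2]
opening: 0.003
finger_force: 0.0
```

servo_tool(commands=[{"rotation": [0, 0, 0], "offset": [0, 0, 0.001], "hand": 0}, {"rotation": [0, 0, 0], "offset": [0, 0, 0.001], "hand": 0}, {"rotation": [0, 0, 0], "offset": [0, 0, 0], "hand": 0}])

```text
time: 10.15
position: [0.5971, 0.1375, 0.272]
orientation: [-0.0, 1.0, -0.0, 0.0]
force: [1.2, -0.7, 1.2]
opening: -0.003
finger_force: 0.7
```

Lid 2 is sound. Lid 1 already makes contact higher up, so I'll keep going to see it tip.

servo_tool(commands=[{"rotation": [0, 0, 0], "offset": [0, 0, 0.001], "hand": 0}, {"rotation": [0, 0, 0], "offset": [0, 0, 0.001], "hand": 0}, {"rotation": [0, 0, 0], "offset": [0, 0, 0], "hand": 0}])

```text
time: 10.45
position: [0.5971, 0.1376, 0.2701]
orientation: [-0.0, 1.0, -0.0, 0.0]
force: [0.8, -2.9, 3.0]
opening: -0.0
finger_force: 1.5
```

servo_tool(commands=[{"rotation": [0, 0, 0], "offset": [0, 0, 0.001], "hand": 0}, {"rotation": [0, 0, 0], "offset": [0, 0, 0.0005], "hand": 0}, {"rotation": [0, 0, 0], "offset": [0, 0, 0], "hand": 0}])

```text
time: 10.75
position: [0.5971, 0.1376, 0.2699]
orientation: [-0.001, 1.0, -0.0, 0.001]
force: [-1.2, -2.3, 10.8]
opening: 0.0
finger_force: 4.9
```

Lid 1 made contact about 4 mm high and tipped at about 3 N, so it's the loose one. I'll lift off and press on its ring.

servo_tool(commands=[{"rotation": [0, 0, 0], "offset": [0, 0, -0.01], "hand": 0}, {"rotation": [0, 0, 0], "offset": [0, 0, -0.01], "hand": 0}, {"rotation": [0, 0, 0], "offset": [0.022, 0, 0], "hand": 0}, {"rotation": [0, 0, 0], "offset": [0.022, 0, 0], "hand": 0}, {"rotation": [0, 0, 0], "offset": [0.022, 0.001, 0], "hand": 0}, {"rotation": [0, 0, 0], "offset": [0, 0, 0], "hand": 0}])

```text
time: 11.35
position: [0.5289, 0.1388, 0.2887]
orientation: [-0.001, 1.0, 0.0, -0.001]
force: [0.7, 0.6, -0.4]
opening: -0.005
finger_force: 0.0
```

```bash
python3 - <<'E'
from h import *
im=grab_frame("scene"); print(read_state()["position"])
cv2.imwrite("pics/s2.png",cv2.resize(im[160:290,260:400],None,fx=4.5,fy=4.5,interpolation=cv2.INTER_CUBIC))
E
```

```text
[0.53011667 0.13890412 0.28879968]
```

View pics/s2.png

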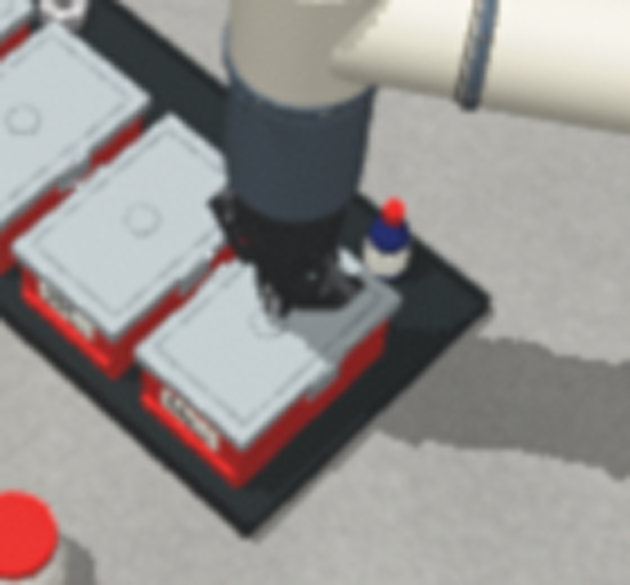

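The tip is just over the ring (crop about (268,318)). I'll shift 2 mm in +x and press.

servo_tool(commands=[{"rotation": [0, 0, 0], "offset": [-0.002, 0, 0.005], "hand": 0}, {"rotation": [0, 0, 0], "offset": [0, 0, 0.005], "hand": 0}, {"rotation": [0, 0, 0], "offset": [0, 0, 0.004], "hand": 0}, {"rotation": [0, 0, 0], "offset": [0, 0, 0.002], "hand": 0}, {"rotation": [0, 0, 0], "offset": [0, 0, 0.001], "hand": 0}, {"rotation": [0, 0, 0], "offset": [0, 0, 0], "hand": 0}])

```text
time: 12.0
position: [0.5331, 0.1386, 0.272]
orientation: [-0.0, 1.0, -0.0, 0.0]
force: [-3.7, 0.1, 8.5]
opening: -0.003
finger_force: 4.3
```

servo_tool(commands=[{"rotation": [0, 0, 0], "offset": [0, 0, 0.001], "hand": 0}, {"rotation": [0, 0, 0], "offset": [0, 0, 0.001], "hand": 0}, {"rotation": [0, 0, 0], "offset": [0, 0, 0], "hand": 0}])

```text
time: 12.3
position: [0.5331, 0.1386, 0.2702]
orientation: [-0.0, 1.0, -0.0, 0.0]
force: [-3.8, 1.5, 10.4]
opening: 0.002
finger_force: 5.0
```

servo_tool(commands=[{"rotation": [0, 0, 0], "offset": [0, 0, 0.001], "hand": 0}, {"rotation": [0, 0, 0], "offset": [0, 0, 0.001], "hand": 0}, {"rotation": [0, 0, 0], "offset": [0, 0, 0], "hand": 0}])

```text
time: 12.6
position: [0.5331, 0.1386, 0.2685]
orientation: [-0.0, 1.0, -0.0, 0.0]
force: [-5.1, 0.3, 11.9]
opening: 0.006
finger_force: 5.8
```

servo_tool(commands=[{"rotation": [0, 0, 0], "offset": [0, 0, 0.001], "hand": 0}, {"rotation": [0, 0, 0], "offset": [0, 0, 0.001], "hand": 0}, {"rotation": [0, 0, 0], "offset": [0, 0, 0], "hand": 0}])

```text
time: 12.9
position: [0.533, 0.1386, 0.2683]
orientation: [-0.001, 1.0, -0.0, 0.001]
force: [-10.9, -0.2, 23.7]
opening: -0.001
finger_force: 11.6
```

servo_tool(commands=[{"rotation": [0, 0, 0], "offset": [0, 0, 0.001], "hand": 0}, {"rotation": [0, 0, 0], "offset": [0, 0, 0], "hand": 0}, {"rotation": [0, 0, 0], "offset": [0, 0, 0], "hand": 0}])

```text
time: 13.2
position: [0.5329, 0.1386, 0.2683]
orientation: [-0.001, 1.0, 0.0, 0.001]
force: [-13.8, -0.1, 28.8]
opening: -0.002
finger_force: 14.5
```

It stopped hard at home height (0.2683) under 29 N. I'll lift off and press the far end again to check that it no longer rocks.

servo_tool(commands=[{"rotation": [0, 0, 0], "offset": [0, 0, -0.005], "hand": 0}, {"rotation": [0, 0, 0], "offset": [0, 0, -0.02], "hand": 0}, {"rotation": [0, 0, 0], "offset": [-0.022, 0, 0], "hand": 0}, {"rotation": [0, 0, 0], "offset": [-0.022, 0, 0], "hand": 0}, {"rotation": [0, 0, 0], "offset": [-0.02, -0.001, 0], "hand": 0}, {"rotation": [0, 0, 0], "offset": [0, 0, 0.012], "hand": 0}, {"rotation": [0, 0, 0], "offset": [0, 0, 0.004], "hand": 0}, {"rotation": [0, 0, 0], "offset": [0, 0, 0], "hand": 0}])

```text
time: 14.0
position: [0.5962, 0.1375, 0.2715]
orientation: [-0.0, 1.0, -0.001, -0.002]
force: [0.2, 0.1, -0.7]
opening: -0.001
finger_force: 0.0
```

servo_tool(commands=[{"rotation": [0, 0, 0], "offset": [0, 0, 0.001], "hand": 0}, {"rotation": [0, 0, 0], "offset": [0, 0, 0.001], "hand": 0}, {"rotation": [0, 0, 0], "offset": [0, 0, 0], "hand": 0}])

```text
time: 14.3
position: [0.5967, 0.1378, 0.2715]
orientation: [-0.001, 1.0, 0.0, 0.0]
force: [-0.6, -0.0, -0.5]
opening: -0.0
finger_force: 0.0
```

servo_tool(commands=[{"rotation": [0, 0, 0], "offset": [0, 0, 0.001], "hand": 0}, {"rotation": [0, 0, 0], "offset": [0, 0, 0.001], "hand": 0}, {"rotation": [0, 0, 0], "offset": [0, 0, 0], "hand": 0}])

```text
time: 14.6
position: [0.5968, 0.1377, 0.269]
orientation: [-0.0, 1.0, -0.0, -0.0]
force: [0.0, -0.3, -0.2]
opening: -0.002
finger_force: 0.0
```

servo_tool(commands=[{"rotation": [0, 0, 0], "offset": [0, 0, 0.001], "hand": 0}, {"rotation": [0, 0, 0], "offset": [0, 0, 0.001], "hand": 0}, {"rotation": [0, 0, 0], "offset": [0, 0, 0], "hand": 0}])

```text
time: 14.9
position: [0.5969, 0.1377, 0.2685]
orientation: [-0.001, 1.0, 0.0, 0.001]
force: [-3.0, 0.5, 6.6]
opening: 0.003
finger_force: 3.4
```

servo_tool(commands=[{"rotation": [0, 0, 0], "offset": [0, 0, -0.01], "hand": 0}, {"rotation": [0, 0, 0], "offset": [0, 0, -0.03], "hand": 0}, {"rotation": [0, 0, 0], "offset": [0, 0, -0.03], "hand": 0}, {"rotation": [0, 0, 0], "offset": [0, 0, -0.03], "hand": 0}, {"rotation": [0, 0, 0], "offset": [0, 0, 0], "hand": 0}, {"rotation": [0, 0, 0], "offset": [0, 0, 0], "hand": 0}, {"rotation": [0, 0, 0], "offset": [0, 0, 0], "hand": 0}])

```text
time: 15.6
position: [0.5967, 0.1377, 0.3662]
orientation: [-0.0, 1.0, -0.0, -0.001]
force: [0.2, -1.3, -0.6]
opening: -0.001
finger_force: 0.0
```

```bash
python3 - <<'E'
from h import *
im=grab_frame("scene"); print(read_state()["position"])
cv2.imwrite("pics/s3.png",cv2.resize(im[120:290,180:400],None,fx=3.4,fy=3.4,interpolation=cv2.INTER_CUBIC))
E
```

```text
[0.59665796 0.13764786 0.36595496]
```

View pics/s3.png

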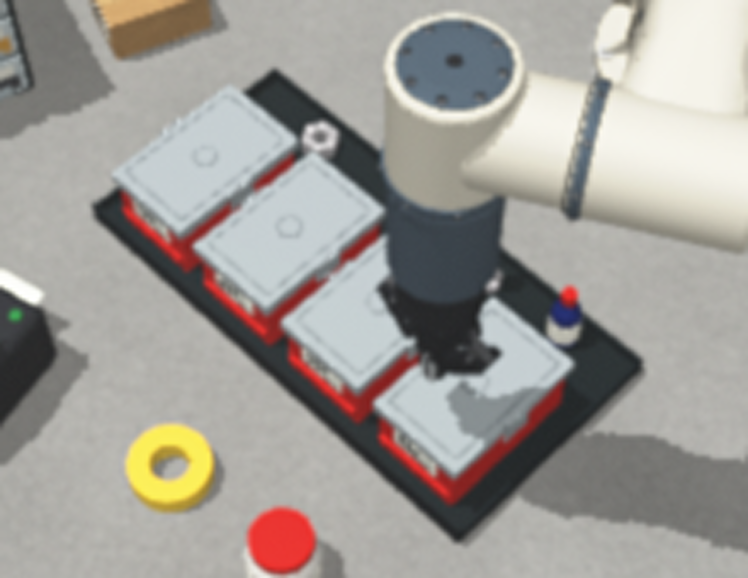

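The far end of lid 1 is now stiff at home height. The picture shows the tool clear above the lids and the bottle (565,315), nut (320,138), tape and tub where they were.

```bash
python3 -c "
from bench import *
print(hand_in())"
```

```text
the job is handed in; nothing more can be done
None
```

The loose lid was at place 1 (the +y end): I pressed it home at its middle with about 29 N, its far end no longer gives when pressed again, lids 2 to 4 did not give when pressed, and the job is handed in.

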